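Cover bar across the baklava tray

ROBOT

A 6-joint arm with a two-finger parallel gripper is mounted at the origin on the work surface. World frame = base frame: x ahead of the robot, y to its left, z up, the work surface at z = 0. Lengths are in m, angles in rad, forces in N, time in s.
With the tool pointing down it reaches from about 0.325 to 0.75 m from the base axis. Payload 7.6 kg.
Tool frame: the origin (TCP) lies between the finger pads; the fingertips stand manip.tcp_to_tips ahead of it and the grasp point (between the pads) lies 6 mm ahead of it (manip.tcp_to_tips is the distance from the TCP to the fingertips, in m); z points along the fingers, y is the direction in which the jaws open and shut (so a half turn about z gives the same grasp; the last joint's range is limited). The gripper opens to 85 mm and grips with 20 to 120 N. Pads are 22 mm wide; open, the fingers measure 114 mm over their backs; the gripper's body (76 mm by 85 mm) begins 54 mm behind the grasp point. The pads swing forward as they close: fully open they stand 13 mm farther back than shut.
Start: joints at [-1.17, 0.052, 1.401, -0, 1.689, -0.07], TCP at [0.238, -0.468, 0.256] pointing down, gripper open.
Joint ranges: [-2.9, 2.9], [-0.91, 2.17], [0.12, 2.37], [-1.06, 4.2], [0.26, 2.73], [-2.93, 2.93]. Speed limits (rad/s): [2.57, 2.57, 3.01, 3.14, 3.14, 3.14].

INTERFACE

Orientations are given as a rotation vector (axis times angle).
In Python, from workcell import readout, eyes, job_done, nets, manip gives the robot as it stands.
- The arm moves only by the tool servo_tool, never from a script. Its argument "deltas" is a list of rows, each an object of numbers: "rx", "ry", "rz": the turn, a rotation vector about the tool's x, y, z in degrees; "tx", "ty", "tz": the shift along the tool's x, y, z in cm; "gripper": the opening, from 0 (shut) to 1 (fully open). A call has 1 to 12 rows; each row is the pose to reach, as a shift and turn from the pose measured when the call began, along the tool's axes at that moment; what a row does not reach only later rows make up. A row lasts 1/12 s, in which the tool goes at most 41.7 mm and 7.16 degrees, less where a joint would pass 70% of its speed; a pose out of reach is approached as far as the arm can. A call with a gripper value outside its range is refused whole. The fingers move at their own pace and stop on an object; "force" is the grip in N (left out, the last holds). Time passes only in rows, so rows that repeat a pose let the fingers close. It gives the time, the measured TCP pose, the force and the opening at its end, in the units of the state.
- readout.get_state(): the state, without advancing time (a new reading comes with each control period).
- eyes.capture(name): name is "scene" or "side" or "wrist"; returns the picture (400x640x3 uint8, red, green, blue); there is no depth.
- eyes.get_calibration(name): a dict with "camera_matrix" (3x3 intrinsics, pixels), "rvec" (rotation vector, rad) and "tvec" (3), from world to camera coordinates, as OpenCV has them; the wrist camera has in their place "tool_from_camera" (4x4, takes a point from camera to tool coordinates, whose origin is the TCP and whose axes are the flange's). Camera axes: x right, y down, z forward; pixel columns grow to the right and rows downward; lengths in m; the calibration is good to about 2 mm. A picture is of the moment at which its call begins: read the wrist's pose just before it. get_calibration takes no time and is no camera call.
- job_done(): hands the job in, once; it reports no verdict.
Trained networks look in the newest picture that a camera, given by its name, has taken for a name from the list of things; names that differ only in an ending like _2 or _b are one class to them, and where a whole thing is asked for, a point or a joint stands for the part that bears it (a point fixed in the world has none). Each returns a list of dicts, best first, with "confidence" (0 to 1); they miss things now and then, are a little off and sometimes report something else, mostly with a low value. They report only what shows in the picture. A call takes as long as a camera call.
- nets.silhouettes(thing, camera): "mask" (400x640 bool, what is visible of it) and "pixel" ([column, row] in pixels, amid what is visible of it).
- nets.mark_of(thing, camera): "pixel" ([column, row] in pixels: a listed point, or the origin of a listed thing).
The state is a dict: "time": time; "joint_pos": joint angles; "qvel": joint speeds; "joint_efforts": joint torques, N m; "tool_pos": TCP position; "eef_rot": TCP orientation; "contact_force": force on the tool from outside, world axes, zero at the start; "wrist_torque": the same for the moment, N m; "opening": finger opening in m.
Only numpy, scipy, OpenCV 4.12 (cv2) and the standard library are available. Lean on these libraries where they do the work, as an engineer would, in place of code of your own. Each camera call takes 0.05 s, during which the arm holds its last target.

TASK

Take the long steel bar with the blue grip and lay it gently across the tray of baklava, one end in each of the two metal saddles on the tray's rims, centred and grip upwards, so that the wrapping will stay clear of the sticky tops. Do not drop it; leave the short bar with the red grip and the white bowl where they are.

Things in the scene. Friction and masses are not known exactly. Their poses are not given: they have to be found in the camera images.
- long_bar_mid (a point): Long cover bar, loose, flat on a pale blue mat: dark steel, 280 mm long (its y), 20 wide (x), 12 high, with a blue grip block on the middle of its top, 60 long (y), 20 thick (x, flush with the bar's sides), 34 high; 46 high in all; about 0.26 kg, balanced. The point is its middle, halfway up, 23 mm above its underside. z is up.
- tray_seat (a point): The bar's seat on a fixed black 330 x 240 mm tray of baklava (tops 31 mm above the table). Grey metal saddles on the rims, 115 mm either side (along y): flat floors 42 mm above the table, 30 mm in y, 44 mm in x between cheeks 14 mm high. Point: midway between the saddles, at floor height, where the middle of the bar's underside goes, bar along y. z up.
- short_bar_mid (a point): A bystander: a spare bar of the same section, 170 mm long (too short for the tray), with a red grip block of the same size, lying loose on the pale blue mat. Point and axes as for the long bar: 23 mm above its underside.
- bowl: A bystander: loose empty white plastic bowl, 110 mm across the rim and 55 mm high, standing on the table beyond the mat. Origin at the centre of its underside.

How it is judged:
On the way:
1. the long bar is lifted clear of the mat (height (world z) of long_bar_mid above 0.06 m), for 0.2 s.
At the end, for the whole second after the job is handed in: The long bar rests released and still on both saddle floors, grip up: middle within 15 mm across, 20 mm along and 5 mm in height of its seat, within 10 degrees of square and 5 of level. Short bar and bowl within 30 mm of where they stood (x of long_bar_mid in the frame of tray_seat between -0.015 and 0.015 m and y of long_bar_mid in the frame of tray_seat between -0.02 and 0.02 m and z of long_bar_mid in the frame of tray_seat between 0.018 and 0.028 m and angle between the y axis of long_bar_mid and the y axis of tray_seat, either way round below 0.18 rad and angle between long_bar_mid's own z axis and vertical below 0.1 rad and linear speed of long_bar below 0.02 m/s and distance of each of short_bar_mid, bowl from where it was at the start of the episode below 0.03 m); the robot touches nothing.
It fails at once if the short bar or the bowl is disturbed by more than 30 mm (distance of any of short_bar_mid, bowl from where it was at the start of the episode above 0.03 m).
It fails at once if the long bar is dropped over the tray from more than 50 mm above its seat (z of long_bar_mid in the frame of tray_seat above 0.073 m and horizontal distance between long_bar_mid and tray_seat below 0.15 m and contact force between long_bar and anything else below 0.05 N).
It also fails if it takes over 38 s, if anything falls off the work surface, if the arm or the gripper's body presses on something with over 40 N, if the wrist force passes 120 N, or if a joint passes its speed limit or range.

## Working session

There is one attempt and no reset: what is moved stays moved. The work goes in short steps, Python scripts to look and compute and a tool call to move; the robot and the scene stay as the last step left them, time stands still between calls to the robot, and variables do not carry over. Pictures are saved under pics/ and viewed, and the job is handed in when it is done.

Besides the shell and the picture viewer there is one more tool, called as name(argument=value, ...) on one line, values as JSON. servo_tool: Moves the arm, as the interface text tells. Its arguments: {"type":"object","properties":{"deltas":{"type":"array","items":{"type":"object","properties":{"rx":{"type":"number"},"ry":{"type":"number"},"rz":{"type":"number"},"tx":{"type":"number"},"ty":{"type":"number"},"tz":{"type":"number"},"gripper":{"type":"number"}}}},"force":{"type":"number"}},"required":["deltas"]}

```bash
mkdir -p pics
cat > h.py <<'E'
import numpy as np, cv2
from workcell import readout, eyes, job_done, nets, manip
def save(im,n): cv2.imwrite('pics/'+n,im[:,:,::-1])
def cam(name,st=None):
    c=eyes.get_calibration(name); K=np.array(c['camera_matrix'])
    if 'rvec' in c:
        R=cv2.Rodrigues(np.array(c['rvec'],float))[0]; t=np.array(c['tvec']).reshape(3)
    else:
        T=np.array(c['tool_from_camera']); Rt=cv2.Rodrigues(np.array(st['eef_rot'],float))[0]
        Rc=Rt@T[:3,:3]; o=Rt@T[:3,3]+np.array(st['tool_pos']); R=Rc.T; t=-R@o
    return K,R,t
def onz(px,z,C):
    K,R,t=C; d=R.T@np.linalg.inv(K)@np.array([px[0],px[1],1.]); o=-R.T@t
    return o+d*(z-o[2])/d[2]
def proj(p,C):
    K,R,t=C; q=K@(R@np.array(p)+t); return q[:2]/q[2]
def tri(obs):
    A=[];b=[]
    for px,C in obs:
        K,R,t=C; d=R.T@np.linalg.inv(K)@np.array([px[0],px[1],1.]); d/=np.linalg.norm(d); o=-R.T@t
        P=np.eye(3)-np.outer(d,d); A.append(P); b.append(P@o)
    return np.linalg.lstsq(np.vstack(A),np.hstack(b),rcond=None)[0]
E
python3 - <<'E'
from h import *
s=readout.get_state(); print({k:np.round(v,3) for k,v in s.items()}, manip.tcp_to_tips)
for n in ['scene','side','wrist']:
    im=eyes.capture(n); save(im,n+'0.png')
    C=cam(n,s)
    print(n,'cam at',np.round(-C[1].T@C[2],3))
    for th,z in [('long_bar_mid',.023),('tray_seat',.042),('short_bar_mid',.023),('bowl',0)]:
        for r in nets.mark_of(th,n)[:2]: print(th,round(r['confidence'],2),np.round(r['pixel'],1),np.round(onz(r['pixel'],z,C),3))
print(readout.get_state()['time'])
E
```

```text
{'time': np.float64(0.0), 'joint_pos': array([-1.17 ,  0.053,  1.402, -0.   ,  1.689, -0.07 ]), 'qvel': array([ 0.001,  0.   , -0.001, -0.001,  0.001,  0.001]), 'joint_efforts': array([-1.0000e-03, -3.8166e+01, -3.6020e+01, -0.0000e+00,  6.0000e-03,
        0.0000e+00]), 'tool_pos': array([ 0.238, -0.468,  0.255]), 'eef_rot': array([-3.053, -0.732,  0.   ]), 'contact_force': array([-0.29 ,  0.431,  0.314]), 'wrist_torque': array([-0.018,  0.007, -0.036]), 'opening': np.float64(0.086)} 0.025
scene cam at [0.955 0.384 0.818]
long_bar_mid 0.87 [412.9 235.1] [0.456 0.209 0.023]
tray_seat 0.6 [257.7 140.7] [ 0.522 -0.248  0.042]
short_bar_mid 0.93 [365.3 277.5] [0.611 0.2   0.023]
bowl 0.81 [337.6 343.6] [0.748 0.248 0.   ]
side cam at [ 0.523 -0.52   0.721]
long_bar_mid 0.67 [269.5 155.5] [0.466 0.214 0.023]
tray_seat 0.97 [301.1 314.9] [ 0.52  -0.251  0.042]
short_bar_mid 0.91 [323.4 155.4] [0.613 0.2   0.023]
bowl 0.76 [365.7 145.8] [0.743 0.252 0.   ]
wrist cam at [ 0.296 -0.438  0.373]
0.75
```

View pics/scene0.png

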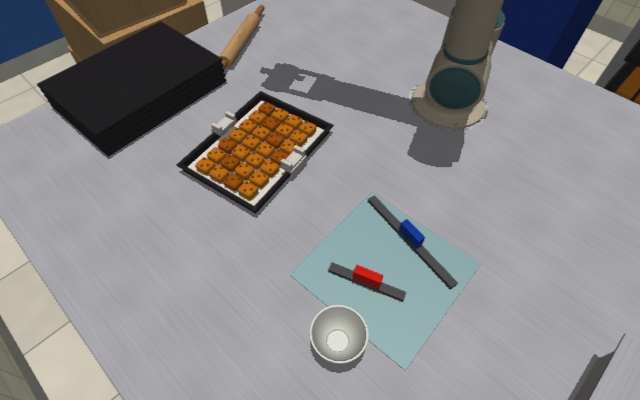

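View pics/side0.png

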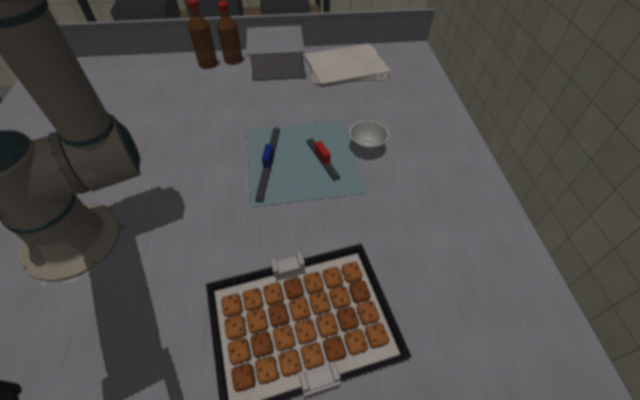

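The scene view shows the long bar from about (372,199) to (453,284) with its blue grip at (412,234). The tray saddles are at about (223,123) and (292,160). The short bar (367,277) and bowl (338,335) lie beyond. Next I measure the directions.

Run:
```python
from h import *
for n in ['scene','side']:
    im=eyes.capture(n); C=cam(n)
    m=nets.silhouettes('long_bar_mid',n)[0]['mask']
    # dark steel part only
    ims=im.astype(int); blue=(ims[:,:,2]>ims[:,:,0]+60)&m
    dark=m&~blue
    ys,xs=np.nonzero(dark); P=np.array([onz((x,y),.009,C)[:2] for x,y in zip(xs,ys)])
    c=P.mean(0);u=np.linalg.svd(P-c)[2][0]; s=(P-c)@u
    a=c+u*s.min();b=c+u*s.max()
    print(n,'ends',a,b,'len',s.max()-s.min(),'mid',(a+b)/2,'ang',np.degrees(np.arctan2(u[1],u[0])))
    yb,xb=np.nonzero(cv2.morphologyEx((( ims[:,:,2]>ims[:,:,0]+60)).astype(np.uint8),cv2.MORPH_OPEN,np.ones((2,2)))&cv2.dilate(m.astype(np.uint8),np.ones((5,5))))
    print('blue',xb.mean(),yb.mean(),onz((xb.mean(),yb.mean()),.035,C))
    big=cv2.resize(im[90:220,170:340] if n=='scene' else im[240:400,190:420],None,fx=3.4,fy=3.4,interpolation=cv2.INTER_CUBIC); save(big,n+'_tray.png')
```

```text
scene ends [0.48781575 0.34180548] [0.43502442 0.06495596] len 0.2818378657692925 mid [0.46142008 0.20338072] ang -100.79589732080082
blue 413.46902654867256 231.03982300884957 [0.45424804 0.2057633  0.035     ]
side ends [0.48632526 0.35078141] [0.43378345 0.06700289] len 0.2886016063795105 mid [0.46005436 0.20889215] ang -100.4895700723308
blue 267.66129032258067 152.8548387096774 [0.46194692 0.21241074 0.035     ]
```

View pics/scene_tray.png

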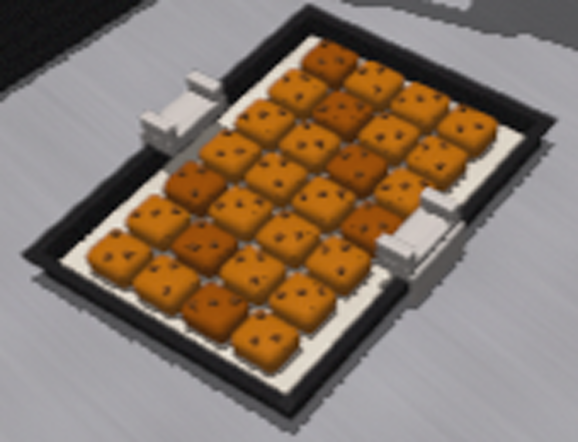

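View pics/side_tray.png

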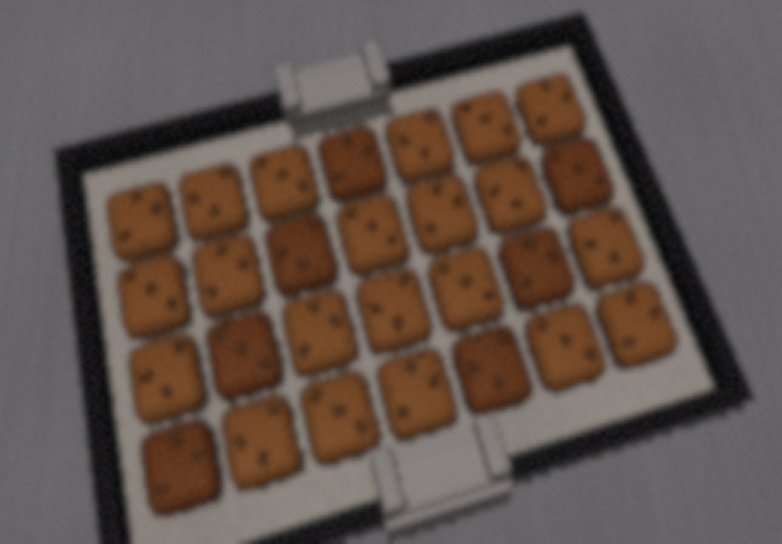

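Run:
```python
from h import *
for n,ps in [('scene',[(224.4,124.7),(292.9,161.5)]),('side',[(288.5,264.7),(320.9,377.6)])]:
    C=cam(n); a,b=[onz(p,.042,C) for p in ps]; print(n,a,b,(a+b)/2,np.linalg.norm(a-b),np.degrees(np.arctan2((b-a)[1],(b-a)[0])))
st=readout.get_state(); R=cv2.Rodrigues(st['eef_rot'])[0]; print(R.round(3), st['tool_pos'],st['opening'],st['time'])
```

```text
scene [ 0.54594191 -0.35690271  0.042     ] [ 0.50637861 -0.13063587  0.042     ] [ 0.52616026 -0.24376929  0.042     ] 0.229699669236112 99.91804051590684
side [ 0.50105591 -0.13961223  0.042     ] [ 0.54558079 -0.36523384  0.042     ] [ 0.52331835 -0.25242304  0.042     ] 0.22997299125428794 -78.83651317663949
[[ 0.891  0.454  0.   ]
 [ 0.454 -0.891 -0.   ]
 [-0.     0.    -1.   ]] [ 0.23816795 -0.46788561  0.25633497] 0.08522718037186747 0.95
```

servo_tool(deltas=[{"tx": 4, "ty": -4, "tz": 0.5, "rz": -4}, {"tx": 8, "ty": -8, "tz": 1, "rz": -8}, {"tx": 12, "ty": -12, "tz": 1, "rz": -12}, {"tx": 16, "ty": -16, "tz": 1.5, "rz": -17}, {"tx": 20, "ty": -20, "tz": 2, "rz": -21}, {"tx": 24, "ty": -24, "tz": 2, "rz": -25}, {"tx": 28, "ty": -28, "tz": 2.5, "rz": -29}, {"tx": 32, "ty": -32, "tz": 3, "rz": -33}, {"tx": 36, "ty": -36, "tz": 3, "rz": -38}, {"tx": 40, "ty": -40, "tz": 3.5, "rz": -42}, {"tx": 44, "ty": -44, "tz": 3.5, "rz": -46}, {"tx": 47, "ty": -47, "tz": 3.5, "rz": -50}])

```text
$.deltas[0]: bad value
```

```bash
cat > go.py <<'E'
import sys
from h import *
x,y,z,a=map(float,sys.argv[1:5])
st=readout.get_state(); R=cv2.Rodrigues(st['eef_rot'])[0]; p=np.array(st['tool_pos'])
a=np.radians(a); Rt=np.array([[np.cos(a),np.sin(a),0],[np.sin(a),-np.cos(a),0],[0,0,-1.]])
print('t',round(st['time'],2),'pos',p.round(4),'ang',np.degrees(np.arctan2(R[1,0],R[0,0])).round(1),'open',st['opening'],'F',np.round(st['contact_force'],1),'q',np.round(st['joint_pos'],2))
print('txyz cm',(100*R.T@(np.array([x,y,z])-p)).round(2),'r deg',np.degrees(cv2.Rodrigues(R.T@Rt)[0]).ravel().round(2))
E
python3 go.py 0.46 0.206 0.22 79.5
```

```text
t 0.95 pos [ 0.2382 -0.4679  0.2563] ang 27.0 open 0.08522718037186747 F [ 0.3 -0.5 -0.3] q [-1.17  0.05  1.4   0.    1.69 -0.07]
txyz cm [ 50.34 -50.     3.63] r deg [ 1.000e-02  0.000e+00 -5.253e+01]
```

servo_tool(deltas=[{"tx": 3, "ty": -3, "tz": 0, "rx": 0, "ry": 0, "rz": -4, "gripper": 1}])

```text
time: 1.03
tool_pos: [0.2495, -0.4311, 0.2542]
eef_rot: [-3.028, -0.831, 0.003]
contact_force: [0.5, 0.4, 0.3]
opening: 0.0851
```

servo_tool(deltas=[{"tx": 4, "ty": -3, "tz": 0, "rx": 0, "ry": 0, "rz": -4, "gripper": 1}, {"tx": 7, "ty": -6, "tz": 0, "rx": 0, "ry": 0, "rz": -8, "gripper": 1}, {"tx": 10, "ty": -8.5, "tz": 0.5, "rx": 0, "ry": 0, "rz": -12, "gripper": 1}, {"tx": 13, "ty": -11, "tz": 1, "rx": 0, "ry": 0, "rz": -16, "gripper": 1}, {"tx": 16, "ty": -13.5, "tz": 1, "rx": 0, "ry": 0, "rz": -20, "gripper": 1}, {"tx": 19, "ty": -16, "tz": 1.5, "rx": 0, "ry": 0, "rz": -24, "gripper": 1}, {"tx": 22, "ty": -18.5, "tz": 1.5, "rx": 0, "ry": 0, "rz": -28, "gripper": 1}, {"tx": 25, "ty": -21, "tz": 2, "rx": 0, "ry": 0, "rz": -32, "gripper": 1}, {"tx": 28, "ty": -24, "tz": 2, "rx": 0, "ry": 0, "rz": -36, "gripper": 1}, {"tx": 31, "ty": -27, "tz": 2.5, "rx": 0, "ry": 0, "rz": -40, "gripper": 1}, {"tx": 34, "ty": -30, "tz": 2.5, "rx": 0, "ry": 0, "rz": -44, "gripper": 1}, {"tx": 37, "ty": -33, "tz": 3, "rx": 0, "ry": 0, "rz": -48, "gripper": 1}])

```text
time: 2.03
tool_pos: [0.3984, 0.0403, 0.2258]
eef_rot: [-2.425, -1.995, -0.001]
contact_force: [1.3, -0.9, -0.0]
opening: 0.0853
```

```bash
python3 go.py 0.46 0.206 0.22 79.5
```

```text
t 2.03 pos [0.3984 0.0403 0.2258] ang 78.9 open 0.08529819705143016 F [ 1.3 -0.9 -0. ] q [ 0.01 -0.3   1.78  0.    1.66  0.2 ]
txyz cm [17.44  2.85  0.61] r deg [-0.02 -0.08 -0.6 ]
```

servo_tool(deltas=[{"tx": 4, "ty": 0.7, "tz": 0, "rx": 0, "ry": 0, "rz": -0.6, "gripper": 1}, {"tx": 8, "ty": 1.4, "tz": 0.2, "rx": 0, "ry": 0, "rz": -0.6, "gripper": 1}, {"tx": 12, "ty": 2, "tz": 0.4, "rx": 0, "ry": 0, "rz": -0.6, "gripper": 1}, {"tx": 15.5, "ty": 2.5, "tz": 0.6, "rx": 0, "ry": 0, "rz": -0.6, "gripper": 1}, {"tx": 17.4, "ty": 2.8, "tz": 0.6, "rx": 0, "ry": 0, "rz": -0.6, "gripper": 1}, {"tx": 17.4, "ty": 2.8, "tz": 0.6, "rx": 0, "ry": 0, "rz": -0.6, "gripper": 1}, {"tx": 17.4, "ty": 2.8, "tz": 0.6, "rx": 0, "ry": 0, "rz": -0.6, "gripper": 1}])

```text
time: 2.62
tool_pos: [0.4593, 0.2064, 0.2197]
eef_rot: [-2.412, -2.01, 0.0]
contact_force: [-0.1, -0.7, 0.8]
opening: 0.0855
```

```bash
python3 go.py 0.46 0.206 0.22 79.5
python3 - <<'E'
from h import *
st=readout.get_state(); im=eyes.capture('wrist'); save(im,'w1.png'); C=cam('wrist',st)
print('expected mid px',proj((.46,.206,.023),C))
for r in nets.mark_of('long_bar_mid','wrist')[:2]: print(r['confidence'],r['pixel'],onz(r['pixel'],.023,C))
for r in nets.silhouettes('long_bar_mid','wrist')[:1]:
    m=r['mask']; i=im.astype(int); b=(i[:,:,2]>i[:,:,0]+60)&(i[:,:,2]>i[:,:,1]+40)&m
    ys,xs=np.nonzero(b); print('blue n',len(xs),xs.mean(),ys.mean())
    d=m&~b; ys,xs=np.nonzero(d); P=np.array([onz((x,y),.009,C)[:2] for x,y in zip(xs,ys)])
    c=P.mean(0);u=np.linalg.svd(P-c,full_matrices=False)[2][0]; s=(P-c)@u; print('c',c,'ang',np.degrees(np.arctan2(u[1],u[0])),c+u*s.min(),c+u*s.max())
E
```

```text
t 2.62 pos [0.4593 0.2064 0.2197] ang 79.6 open 0.08547189230230676 F [-0.1 -0.7  0.8] q [0.35 0.01 1.52 0.   1.62 0.53]
txyz cm [-0.02  0.08 -0.03] r deg [-0.07 -0.05  0.11]
expected mid px [320.33743672 181.32747288]
0.75 [322.0, 185.3] [0.46089855 0.20177346 0.023     ]
blue n 1125 321.1786666666667 186.89866666666666
c [0.46462733 0.22343023] ang -100.63323516244999 [0.48712405 0.34325594] [0.43466053 0.06381617]
```

View pics/w1.png

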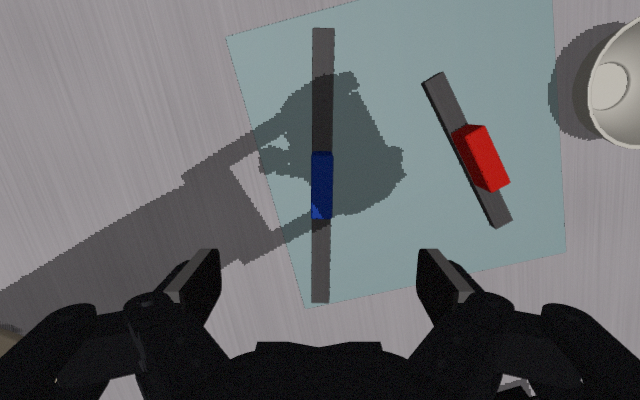

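Wrist view: the bar runs vertically near column 321, from row 28 to row 303. The blue grip is at (321,186), and the short bar is well clear of the fingers. I descend now.

servo_tool(deltas=[{"tx": -0.1, "ty": 0.1, "tz": 3.5, "rx": 0, "ry": 0, "rz": 0.2, "gripper": 1}, {"tx": -0.2, "ty": 0.2, "tz": 7, "rx": 0, "ry": 0, "rz": 0.2, "gripper": 1}, {"tx": -0.2, "ty": 0.2, "tz": 10.5, "rx": 0, "ry": 0, "rz": 0.2, "gripper": 1}, {"tx": -0.2, "ty": 0.2, "tz": 13.5, "rx": 0, "ry": 0, "rz": 0.2, "gripper": 1}, {"tx": -0.2, "ty": 0.2, "tz": 16, "rx": 0, "ry": 0, "rz": 0.2, "gripper": 1}, {"tx": -0.2, "ty": 0.2, "tz": 17.5, "rx": 0, "ry": 0, "rz": 0.2, "gripper": 1}, {"tx": -0.2, "ty": 0.2, "tz": 18.2, "rx": 0, "ry": 0, "rz": 0.2, "gripper": 1}, {"tx": -0.2, "ty": 0.2, "tz": 18.4, "rx": 0, "ry": 0, "rz": 0.2, "gripper": 1}, {"tx": -0.2, "ty": 0.2, "tz": 18.4, "rx": 0, "ry": 0, "rz": 0.2, "gripper": 1}])

```text
time: 3.52
tool_pos: [0.4613, 0.2024, 0.0369]
eef_rot: [-2.42, -2.002, -0.003]
contact_force: [0.6, 0.5, 0.0]
opening: 0.0854
```

```bash
python3 go.py 0.461 0.204 0.036 79.4
python3 - <<'E'
from h import *
st=readout.get_state(); im=eyes.capture('wrist'); save(im,'w2.png')
E
```

```text
t 3.52 pos [0.4613 0.2024 0.0369] ang 79.2 open 0.08537554795457582 F [0.6 0.5 0. ] q [0.34 0.19 1.71 0.   1.24 0.53]
txyz cm [ 0.16 -0.06  0.09] r deg [ 0.03 -0.1  -0.21]
```

View pics/w2.png

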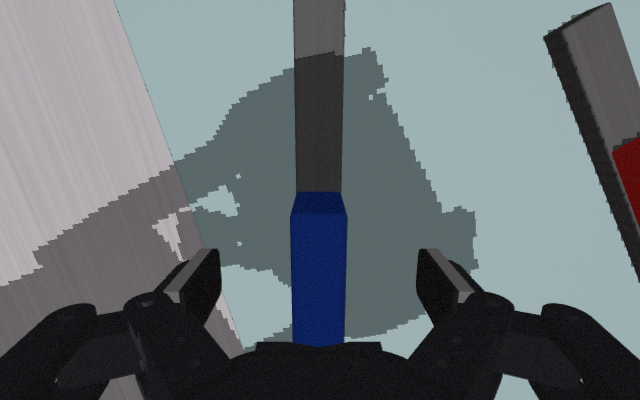

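The blue grip is centred between the fingers (columns 292–347) and aligned with the tool. I close.

servo_tool(deltas=[{"tx": 0.1, "ty": 0, "tz": 0, "rx": 0, "ry": 0, "rz": 0, "gripper": 0.5}, {"tx": 0.1, "ty": 0, "tz": 0, "rx": 0, "ry": 0, "rz": 0, "gripper": 0}, {"tx": 0.1, "ty": 0, "tz": 0, "rx": 0, "ry": 0, "rz": 0, "gripper": 0}, {"tx": 0.1, "ty": 0, "tz": 0, "rx": 0, "ry": 0, "rz": 0, "gripper": 0}, {"tx": 0.1, "ty": 0, "tz": 0, "rx": 0, "ry": 0, "rz": 0, "gripper": 0}, {"tx": 0.1, "ty": 0, "tz": 0, "rx": 0, "ry": 0, "rz": 0, "gripper": 0}, {"tx": 0.1, "ty": 0, "tz": 0, "rx": 0, "ry": 0, "rz": 0, "gripper": 0}, {"tx": 0.1, "ty": 0, "tz": 0, "rx": 0, "ry": 0, "rz": 0, "gripper": 0}], force=80)

```text
time: 4.23
tool_pos: [0.4621, 0.2037, 0.0379]
eef_rot: [-2.42, -2.003, -0.006]
contact_force: [-0.0, 0.7, 3.4]
opening: 0.0193
```

```bash
python3 go.py 0.461 0.204 0.036 79.4
```

```text
t 4.23 pos [0.4621 0.2037 0.0379] ang 79.2 open 0.01925756358005478 F [-0.   0.7  3.4] q [0.34 0.19 1.71 0.   1.24 0.53]
txyz cm [ 0.01 -0.12  0.19] r deg [ 0.13 -0.16 -0.19]
```

servo_tool(deltas=[{"tx": 0, "ty": 0, "tz": -0.8, "rx": 0, "ry": 0, "rz": 0, "gripper": 0}, {"tx": 0, "ty": 0, "tz": -2, "rx": 0, "ry": 0, "rz": 0, "gripper": 0}, {"tx": 0, "ty": 0, "tz": -4, "rx": 0, "ry": 0, "rz": 0, "gripper": 0}, {"tx": 0, "ty": 0, "tz": -6, "rx": 0, "ry": 0, "rz": 0, "gripper": 0}, {"tx": 0, "ty": 0, "tz": -8, "rx": 0, "ry": 0, "rz": 0, "gripper": 0}, {"tx": 0, "ty": 0, "tz": -10, "rx": 0, "ry": 0, "rz": 0, "gripper": 0}, {"tx": 0, "ty": 0, "tz": -11.5, "rx": 0, "ry": 0, "rz": 0, "gripper": 0}, {"tx": 0, "ty": 0, "tz": -12, "rx": 0, "ry": 0, "rz": 0, "gripper": 0}, {"tx": 0, "ty": 0, "tz": -12, "rx": 0, "ry": 0, "rz": 0, "gripper": 0}])

```text
time: 4.98
tool_pos: [0.4624, 0.2037, 0.1599]
eef_rot: [2.42, 2.002, 0.01]
contact_force: [-1.0, -0.2, -2.5]
opening: 0.0192
```

```bash
python3 go.py 0.5245 -0.248 0.155 100.5
python3 - <<'E'
from h import *
im=eyes.capture('wrist'); save(im,'w3.png'); im=eyes.capture('scene'); save(im,'s3.png')
E
```

```text
t 4.98 pos [0.4624 0.2037 0.1599] ang 79.2 open 0.019212984629940467 F [-1.  -0.2 -2.5] q [0.34 0.04 1.6  0.   1.49 0.53]
txyz cm [-43.21  14.55   0.37] r deg [  0.33  -0.19 -21.29]
```

View pics/w3.png

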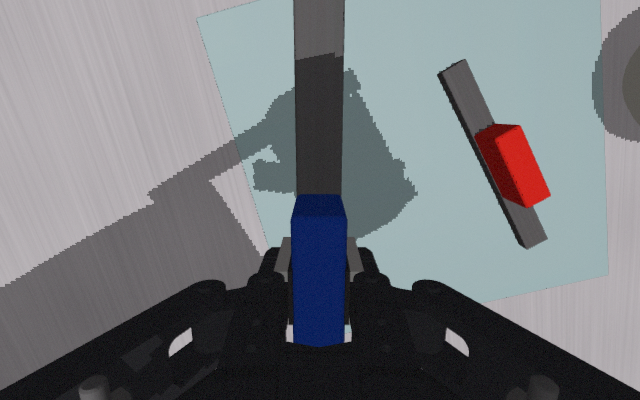

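View pics/s3.png

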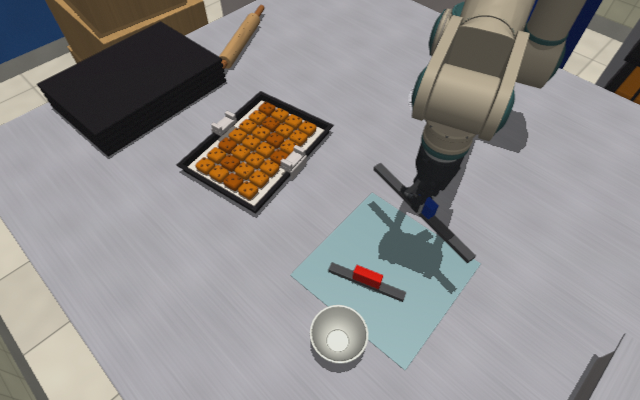

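Run:
```python
from h import *
c=eyes.get_calibration('wrist');K=np.array(c['camera_matrix']);T=np.array(c['tool_from_camera'])
for v in (194,213,218): 
    for z in (-.008,.026):
        d=T[:3,:3]@np.linalg.inv(K)@np.array([319.5,v,1]);o=T[:3,3];print(v,z,(o+d*(z-o[2])/d[2]).round(4))
```

```text
194 -0.008 [ 0.0384 -0.0002 -0.008 ]
194 0.026 [ 0.0298 -0.0001  0.026 ]
213 -0.008 [ 0.0315 -0.0002 -0.008 ]
213 0.026 [ 0.0208 -0.0001  0.026 ]
218 -0.008 [ 0.0297 -0.0002 -0.008 ]
218 0.026 [ 0.0184 -0.0001  0.026 ]
```

servo_tool(deltas=[{"tx": -1.5, "ty": 0.5, "tz": 0, "rx": 0, "ry": 0, "rz": -1, "gripper": 0}, {"tx": -4.5, "ty": 1.5, "tz": 0, "rx": 0, "ry": 0, "rz": -2.5, "gripper": 0}, {"tx": -8, "ty": 2.7, "tz": 0, "rx": 0, "ry": 0, "rz": -4, "gripper": 0}, {"tx": -11.5, "ty": 3.9, "tz": 0, "rx": 0, "ry": 0, "rz": -6, "gripper": 0}, {"tx": -15, "ty": 5.1, "tz": 0, "rx": 0, "ry": 0, "rz": -8, "gripper": 0}, {"tx": -18.5, "ty": 6.2, "tz": 0, "rx": 0, "ry": 0, "rz": -10, "gripper": 0}, {"tx": -22, "ty": 7.4, "tz": 0, "rx": 0, "ry": 0, "rz": -12, "gripper": 0}, {"tx": -25.5, "ty": 8.6, "tz": 0, "rx": 0, "ry": 0, "rz": -14, "gripper": 0}, {"tx": -29, "ty": 9.8, "tz": 0, "rx": 0, "ry": 0, "rz": -16, "gripper": 0}, {"tx": -32.5, "ty": 10.9, "tz": 0, "rx": 0, "ry": 0, "rz": -18, "gripper": 0}, {"tx": -36, "ty": 12.1, "tz": 0, "rx": 0, "ry": 0, "rz": -20, "gripper": 0}, {"tx": -39, "ty": 13.1, "tz": 0, "rx": 0, "ry": 0, "rz": -21.3, "gripper": 0}])

```text
time: 6.08
tool_pos: [0.5163, -0.2065, 0.1547]
eef_rot: [-2.006, -2.414, -0.002]
contact_force: [0.4, 0.0, -2.1]
opening: 0.019
```

```bash
python3 go.py 0.5245 -0.248 0.155 100.5
```

```text
t 6.08 pos [ 0.5163 -0.2065  0.1547] ang 100.6 open 0.019017798325465272 F [ 0.4  0.  -2.1] q [-0.45  0.19  1.45  0.    1.5  -0.63]
txyz cm [-4.23  0.05 -0.04] r deg [-0.03 -0.17  0.06]
```

servo_tool(deltas=[{"tx": -2.5, "ty": 0, "tz": 0, "rx": 0, "ry": 0, "rz": 0, "gripper": 0}, {"tx": -4, "ty": 0, "tz": 0.5, "rx": 0, "ry": 0, "rz": 0, "gripper": 0}, {"tx": -4.2, "ty": 0, "tz": 1.5, "rx": 0, "ry": 0, "rz": 0, "gripper": 0}, {"tx": -4.2, "ty": 0, "tz": 2, "rx": 0, "ry": 0, "rz": 0, "gripper": 0}, {"tx": -4.2, "ty": 0, "tz": 2, "rx": 0, "ry": 0, "rz": 0, "gripper": 0}, {"tx": -4.2, "ty": 0, "tz": 2, "rx": 0, "ry": 0, "rz": 0, "gripper": 0}])

```text
time: 6.58
tool_pos: [0.5235, -0.2463, 0.1335]
eef_rot: [-2.003, -2.414, -0.002]
contact_force: [-0.3, -0.7, -1.6]
opening: 0.0193
```

```bash
python3 go.py 0.5245 -0.248 0.085 100.5
python3 - <<'E'
from h import *
for n in ('wrist','side','scene'):
    st=readout.get_state(); im=eyes.capture(n); C=cam(n,st)
    print(n,'seat px',proj((.5245,-.248,.042),C))
    if n=='wrist': save(im,'w4.png')
    elif n=='side': save(cv2.resize(im[200:400,150:450],None,fx=2.6,fy=2.6,interpolation=cv2.INTER_CUBIC),'side4.png')
    else: save(cv2.resize(im[50:230,130:370],None,fx=3.2,fy=3.2,interpolation=cv2.INTER_CUBIC),'scene4.png')
E
```

```text
t 6.58 pos [ 0.5235 -0.2463  0.1335] ang 100.6 open 0.01930947282724236 F [-0.3 -0.7 -1.6] q [-0.5   0.28  1.4   0.    1.47 -0.69]
txyz cm [-0.21  0.07  4.85] r deg [-0.13 -0.27  0.13]
wrist seat px [320.52071721 216.83923686]
side seat px [303.54341478 313.30520953]
scene seat px [256.84571902 141.2800637 ]
```

View pics/w4.png

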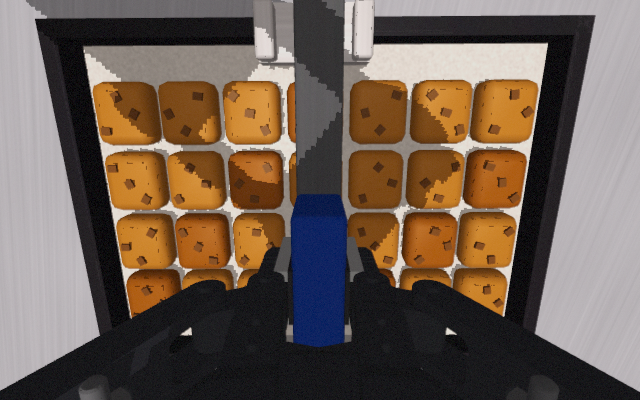

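View pics/side4.png

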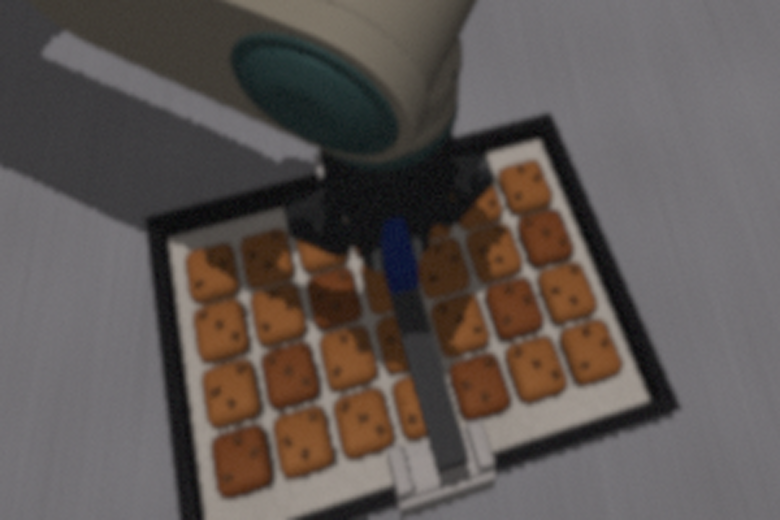

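View pics/scene4.png

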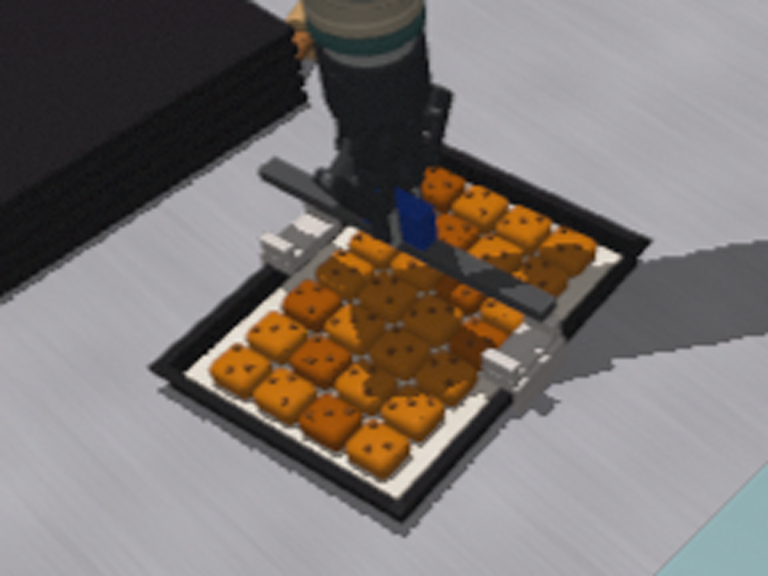

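Run:
```python
import cv2
im=cv2.imread('pics/w4.png')[0:80,230:400]; cv2.imwrite('pics/w4c.png',cv2.resize(im,None,fx=4.5,fy=4.5,interpolation=cv2.INTER_CUBIC))
```

```text
(no output)
```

View pics/w4c.png

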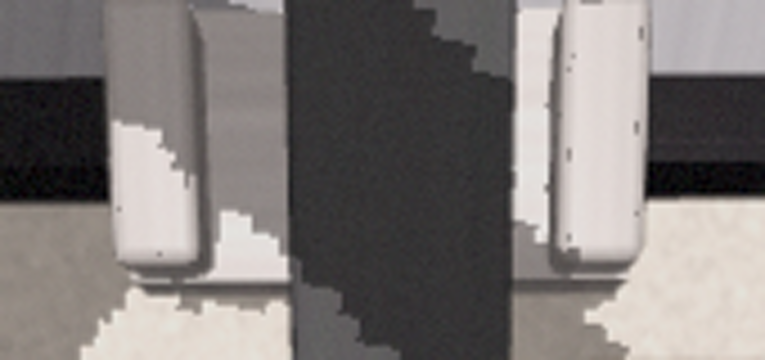

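Run:
```python
from h import *
st=dict(tool_pos=[0.5235,-0.2463,0.1335],eef_rot=[-2.003,-2.414,-0.002])
C=cam('wrist',st); R=cv2.Rodrigues(np.array(st['eef_rot']))[0]
def tool(p): return (R.T@(p-np.array(st['tool_pos'])))*1000
for px,z in [((314.1,22),.056),((314.3,50),.056),((253.8,22),.056),((374.4,22),.056),((314,62.7),.042),((314,1.8),.042)]:
    p=onz(px,z,C); print(px,p.round(4),tool(p).round(1))
# tray inner/outer corners columns
for px in [(38,20),(594,15)]:
    p=onz(px,.038,C); print('corner',p.round(4),tool(p).round(1))
```

```text
(314.1, 22) [ 0.4995 -0.1355  0.056 ] [113.   -2.9  78. ]
(314.3, 50) [ 0.5022 -0.1492  0.056 ] [99.  -2.9 78. ]
(253.8, 22) [ 0.4674 -0.1415  0.056 ] [113.  -35.6  78.1]
(374.4, 22) [ 0.5316 -0.1295  0.056 ] [113.   29.7  77.9]
(314, 62.7) [ 0.5026 -0.1538  0.042 ] [94.4 -3.2 91.9]
(314, 1.8) [ 0.4967 -0.1219  0.042 ] [126.8  -3.1  92.1]
corner [ 0.3375 -0.1602  0.038 ] [ 118.5 -166.7   96.4]
corner [ 0.6592 -0.0973  0.038 ] [120.9 161.1  95.7]
```

Wrist view: the far saddle's cheeks are centred at column 314 and the bar at about 320. That puts the seat about 4 mm back and 3 mm left in tool axes. The nets agree: the seat comes out at roughly (0.522, -0.250). I correct for that and descend.

servo_tool(deltas=[{"tx": -0.2, "ty": -0.1, "tz": 0.8, "rx": 0, "ry": 0, "rz": 0, "gripper": 0}, {"tx": -0.4, "ty": -0.2, "tz": 1.8, "rx": 0, "ry": 0, "rz": 0, "gripper": 0}, {"tx": -0.4, "ty": -0.2, "tz": 2.8, "rx": 0, "ry": 0, "rz": 0, "gripper": 0}, {"tx": -0.4, "ty": -0.2, "tz": 3.6, "rx": 0, "ry": 0, "rz": 0, "gripper": 0}, {"tx": -0.4, "ty": -0.2, "tz": 4.3, "rx": 0, "ry": 0, "rz": 0, "gripper": 0}, {"tx": -0.4, "ty": -0.2, "tz": 4.7, "rx": 0, "ry": 0, "rz": 0, "gripper": 0}, {"tx": -0.4, "ty": -0.2, "tz": 4.9, "rx": 0, "ry": 0, "rz": 0, "gripper": 0}, {"tx": -0.4, "ty": -0.2, "tz": 5.0, "rx": 0, "ry": 0, "rz": 0, "gripper": 0}, {"tx": -0.4, "ty": -0.2, "tz": 5.0, "rx": 0, "ry": 0, "rz": 0, "gripper": 0}])

```text
time: 7.48
tool_pos: [0.5231, -0.2512, 0.0853]
eef_rot: [-2.005, -2.416, -0.003]
contact_force: [0.3, 0.4, -1.8]
opening: 0.0189
```

```bash
python3 go.py 0.522 -0.250 0.080 100.5
python3 - <<'E'
from h import *
for n in ('wrist','side','scene'):
    st=readout.get_state(); im=eyes.capture(n); C=cam(n,st)
    if n=='wrist': save(im,'w5.png')
    elif n=='side': save(cv2.resize(im[200:400,150:450],None,fx=2.6,fy=2.6,interpolation=cv2.INTER_CUBIC),'side5.png')
    else: save(cv2.resize(im[50:230,130:370],None,fx=3.2,fy=3.2,interpolation=cv2.INTER_CUBIC),'scene5.png')
E
```

```text
t 7.48 pos [ 0.5231 -0.2512  0.0853] ang 100.6 open 0.018940088644754823 F [ 0.3  0.4 -1.8] q [-0.51  0.33  1.44  0.    1.38 -0.7 ]
txyz cm [ 0.13 -0.09  0.53] r deg [ 0.03 -0.13  0.13]
```

View pics/w5.png

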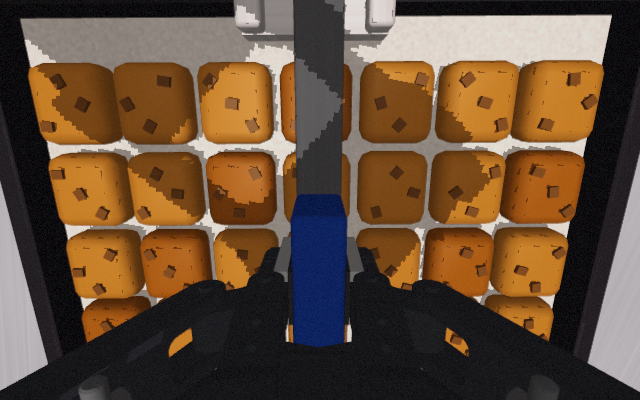

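View pics/side5.png

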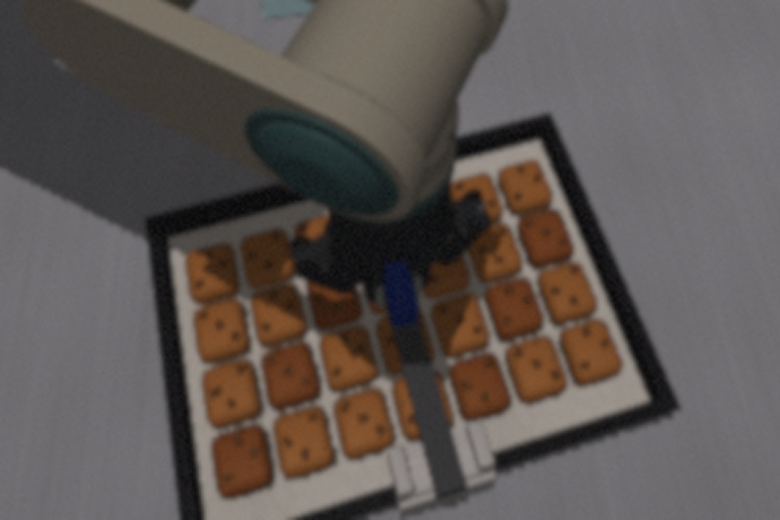

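View pics/scene5.png

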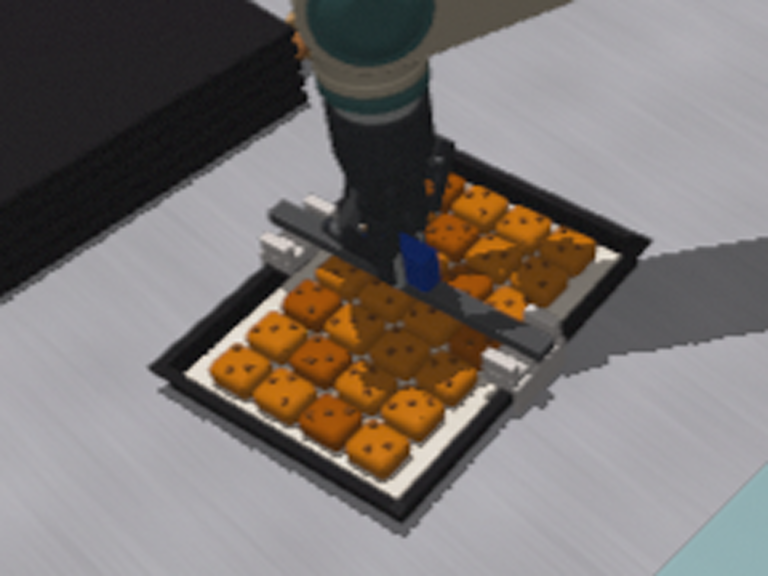

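Both ends sit between the saddle cheeks in all the views. In the wrist view the cheeks span columns 235–395 and the bar is centred near 319, so about 1–2 mm is left to correct. I lower to contact.

servo_tool(deltas=[{"tx": 0.1, "ty": -0.1, "tz": 0.2, "rx": 0, "ry": 0, "rz": 0, "gripper": 0}, {"tx": 0.1, "ty": -0.2, "tz": 0.3, "rx": 0, "ry": 0, "rz": 0, "gripper": 0}, {"tx": 0.1, "ty": -0.2, "tz": 0.4, "rx": 0, "ry": 0, "rz": 0, "gripper": 0}, {"tx": 0.1, "ty": -0.2, "tz": 0.5, "rx": 0, "ry": 0, "rz": 0, "gripper": 0}, {"tx": 0.1, "ty": -0.2, "tz": 0.5, "rx": 0, "ry": 0, "rz": 0, "gripper": 0}])

```text
time: 8.05
tool_pos: [0.521, -0.2505, 0.0804]
eef_rot: [-2.005, -2.417, -0.003]
contact_force: [-0.1, -1.2, -2.4]
opening: 0.019
```

```bash
python3 go.py 0.522 -0.250 0.080 100.5
```

```text
t 8.05 pos [ 0.521  -0.2505  0.0804] ang 100.6 open 0.01897104510886453 F [-0.1 -1.2 -2.4] q [-0.51  0.33  1.45  0.    1.37 -0.7 ]
txyz cm [0.03 0.11 0.04] r deg [ 0.04 -0.12  0.13]
```

Not in contact yet (−2.4 N is just the bar's weight).

servo_tool(deltas=[{"tx": 0, "ty": 0, "tz": 0.05, "rx": 0, "ry": 0, "rz": 0, "gripper": 0}, {"tx": 0, "ty": 0, "tz": 0.1, "rx": 0, "ry": 0, "rz": 0, "gripper": 0}, {"tx": 0, "ty": 0, "tz": 0.1, "rx": 0, "ry": 0, "rz": 0, "gripper": 0}])

```text
time: 8.3
tool_pos: [0.5209, -0.2505, 0.0792]
eef_rot: [-2.005, -2.416, -0.003]
contact_force: [-0.1, -0.3, -1.9]
opening: 0.0188
```

servo_tool(deltas=[{"tx": 0, "ty": 0, "tz": 0.05, "rx": 0, "ry": 0, "rz": 0, "gripper": 0}, {"tx": 0, "ty": 0, "tz": 0.1, "rx": 0, "ry": 0, "rz": 0, "gripper": 0}, {"tx": 0, "ty": 0, "tz": 0.1, "rx": 0, "ry": 0, "rz": 0, "gripper": 0}])

```text
time: 8.55
tool_pos: [0.5209, -0.2505, 0.0781]
eef_rot: [-2.005, -2.416, -0.003]
contact_force: [0.0, -0.4, -2.1]
opening: 0.019
```

servo_tool(deltas=[{"tx": 0, "ty": 0, "tz": 0.05, "rx": 0, "ry": 0, "rz": 0, "gripper": 0}, {"tx": 0, "ty": 0, "tz": 0.1, "rx": 0, "ry": 0, "rz": 0, "gripper": 0}, {"tx": 0, "ty": 0, "tz": 0.1, "rx": 0, "ry": 0, "rz": 0, "gripper": 0}])

```text
time: 8.8
tool_pos: [0.5208, -0.2504, 0.077]
eef_rot: [-2.005, -2.416, -0.003]
contact_force: [0.3, 0.6, -2.8]
opening: 0.0191
```

Run:
```python
from h import *
for n in ('wrist','scene'):
    im=eyes.capture(n)
    if n=='wrist': save(cv2.resize(im[0:90,220:420],None,fx=4,fy=4,interpolation=cv2.INTER_CUBIC),'w6.png')
    else: save(cv2.resize(im[70:190,190:330],None,fx=5,fy=5,interpolation=cv2.INTER_CUBIC),'scene6.png')
```

```text
(no output)
```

View pics/w6.png

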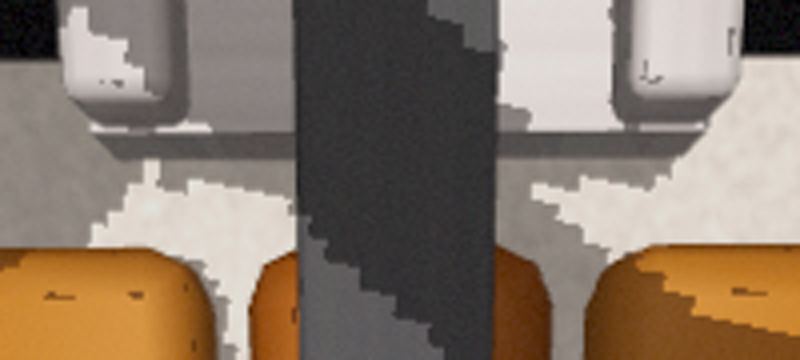

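View pics/scene6.png

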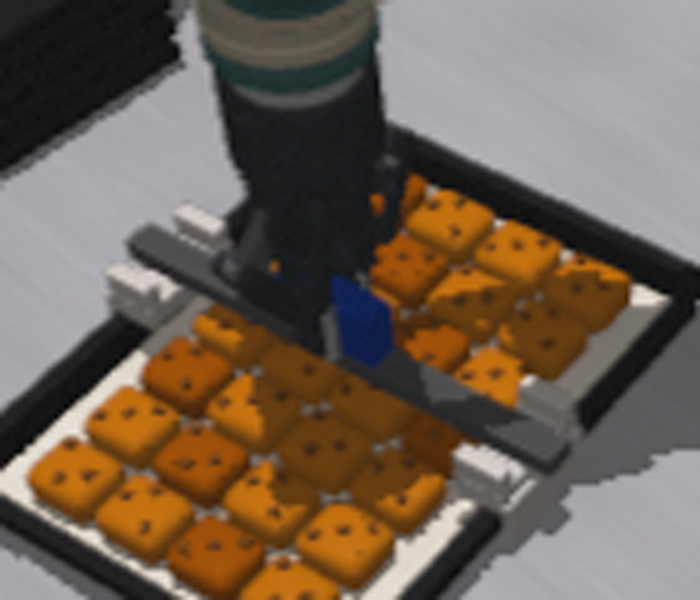

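The bar is centred between the cheeks now (crop columns 297–497, cheeks 60–745). It's nearly down, so I continue lowering.

servo_tool(deltas=[{"tx": 0, "ty": 0, "tz": 0.1, "rx": 0, "ry": 0, "rz": 0, "gripper": 0}, {"tx": 0, "ty": 0, "tz": 0.1, "rx": 0, "ry": 0, "rz": 0, "gripper": 0}])

```text
time: 9.07
tool_pos: [0.5211, -0.2505, 0.0769]
eef_rot: [-2.005, -2.417, -0.003]
contact_force: [-2.3, 1.6, 3.2]
opening: 0.0189
```

Contact: the vertical force went from −2.8 to +3.2 N. I release gently, with the grip force lowered first.

servo_tool(deltas=[{"tx": 0, "ty": 0, "tz": 0.02, "rx": 0, "ry": 0, "rz": 0, "gripper": 0}, {"tx": 0, "ty": 0, "tz": 0.02, "rx": 0, "ry": 0, "rz": 0, "gripper": 0.3}, {"tx": 0, "ty": 0, "tz": 0, "rx": 0, "ry": 0, "rz": 0, "gripper": 0.5}, {"tx": 0, "ty": 0, "tz": 0, "rx": 0, "ry": 0, "rz": 0, "gripper": 1}, {"tx": 0, "ty": 0, "tz": 0, "rx": 0, "ry": 0, "rz": 0, "gripper": 1}, {"tx": 0, "ty": 0, "tz": 0, "rx": 0, "ry": 0, "rz": 0, "gripper": 1}, {"tx": 0, "ty": 0, "tz": 0, "rx": 0, "ry": 0, "rz": 0, "gripper": 1}, {"tx": 0, "ty": 0, "tz": 0, "rx": 0, "ry": 0, "rz": 0, "gripper": 1}], force=20)

```text
time: 9.73
tool_pos: [0.5211, -0.2506, 0.0769]
eef_rot: [-2.006, -2.417, -0.003]
contact_force: [-0.9, 0.6, -0.5]
opening: 0.0852
```

servo_tool(deltas=[{"tx": 0, "ty": 0, "tz": -1, "rx": 0, "ry": 0, "rz": 0, "gripper": 1}, {"tx": 0, "ty": 0, "tz": -3, "rx": 0, "ry": 0, "rz": 0, "gripper": 1}, {"tx": 0, "ty": 0, "tz": -6, "rx": 0, "ry": 0, "rz": 0, "gripper": 1}, {"tx": 0, "ty": 0, "tz": -9, "rx": 0, "ry": 0, "rz": 0, "gripper": 1}, {"tx": 0, "ty": 0, "tz": -12, "rx": 0, "ry": 0, "rz": 0, "gripper": 1}, {"tx": 0, "ty": 0, "tz": -15, "rx": 0, "ry": 0, "rz": 0, "gripper": 1}, {"tx": -3, "ty": 0, "tz": -16, "rx": 0, "ry": 0, "rz": 0, "gripper": 1}, {"tx": -6, "ty": 0, "tz": -16, "rx": 0, "ry": 0, "rz": 0, "gripper": 1}, {"tx": -8, "ty": 0, "tz": -16, "rx": 0, "ry": 0, "rz": 0, "gripper": 1}, {"tx": -8, "ty": 0, "tz": -16, "rx": 0, "ry": 0, "rz": 0, "gripper": 1}, {"tx": -8, "ty": 0, "tz": -16, "rx": 0, "ry": 0, "rz": 0, "gripper": 1}])

```text
time: 10.65
tool_pos: [0.5356, -0.3302, 0.2369]
eef_rot: [-2.007, -2.415, -0.003]
contact_force: [-0.2, 0.8, 0.3]
opening: 0.0852
```

```bash
python3 go.py 0.522 -0.250 0.080 100.5;python3 - <<'E'
from h import *
for n in ('wrist','side','scene'):
    st=readout.get_state(); im=eyes.capture(n); C=cam(n,st)
    for th,z in [('long_bar_mid',.065),('tray_seat',.042),('short_bar_mid',.023),('bowl',0)]:
        for r in nets.mark_of(th,n)[:1]: print(n,th,round(r['confidence'],2),np.round(r['pixel'],1),np.round(onz(r['pixel'],z,C),3))
    if n=='wrist': save(im,'w7.png')
    elif n=='side': save(cv2.resize(im[200:400,150:450],None,fx=2.6,fy=2.6,interpolation=cv2.INTER_CUBIC),'side7.png')
    else: save(cv2.resize(im[70:190,190:330],None,fx=5,fy=5,interpolation=cv2.INTER_CUBIC),'scene7.png')
E
```

```text
t 10.65 pos [ 0.5356 -0.3302  0.2369] ang 100.6 open 0.08522511574531662 F [-0.2  0.8  0.3] q [-0.61  0.36  1.09  0.    1.69 -0.8 ]
txyz cm [ 8.09  0.12 15.71] r deg [ 0.04 -0.13  0.05]
wrist long_bar_mid 0.92 [315.2  92.6] [ 0.517 -0.25   0.065]
wrist tray_seat 0.64 [320.9  97.5] [ 0.523 -0.252  0.042]
wrist bowl 0.71 [320.6  94.4] [ 0.522 -0.247  0.   ]
side long_bar_mid 0.68 [300.1 305. ] [ 0.519 -0.24   0.065]
side tray_seat 0.59 [301.5 317.5] [ 0.52  -0.256  0.042]
scene long_bar_mid 0.81 [257.9 133.5] [ 0.517 -0.248  0.065]
scene tray_seat 0.76 [260.5 142. ] [ 0.519 -0.239  0.042]
scene short_bar_mid 0.7 [365.3 278.3] [0.613 0.201 0.023]
scene bowl 0.69 [338.4 340.3] [0.742 0.245 0.   ]
```

View pics/w7.png

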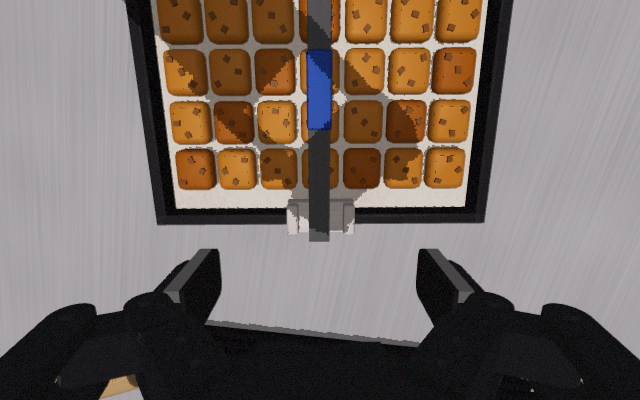

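View pics/scene7.png

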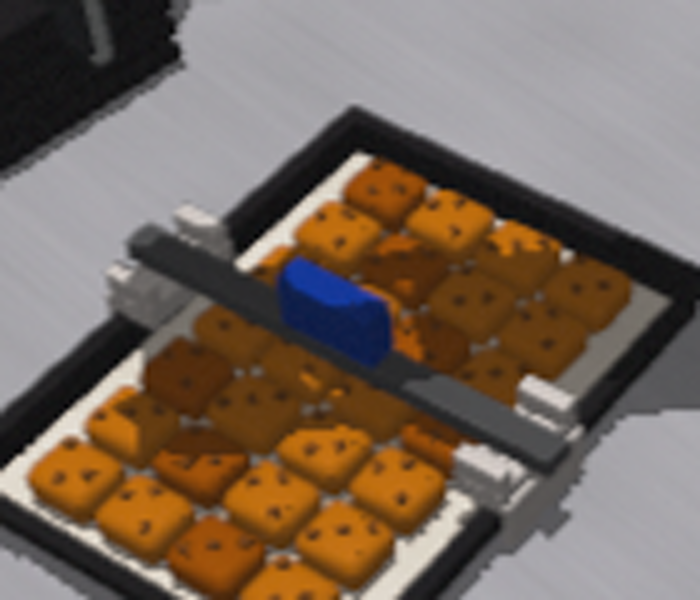

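View pics/side7.png

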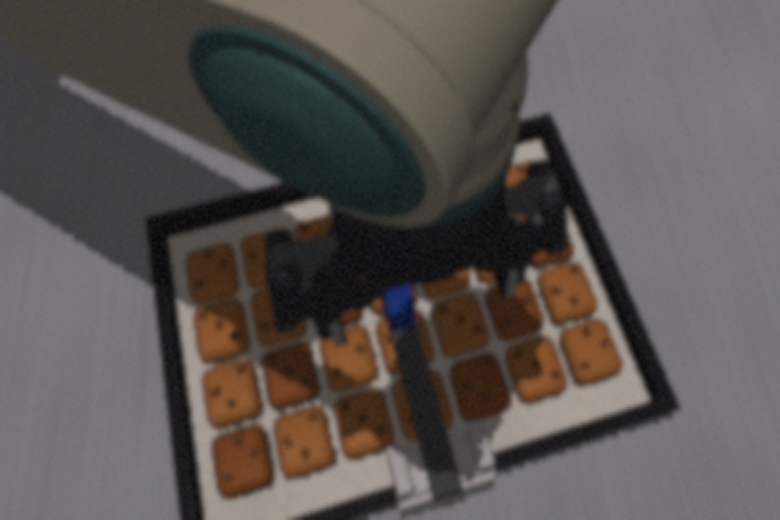

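Wrist view: the bar lies across both saddles with its near end at row 241. The near saddle spans columns 287–355 and the bar is centred at about 319. The grip is up. Last check is the centring along y.

Run:
```python
from h import *
st=readout.get_state(); C=cam('wrist',st); R=cv2.Rodrigues(np.array(st['eef_rot']))[0]
T=lambda px,z:(R.T@(onz(px,z,C)-np.array(st['tool_pos']))*1000).round(1)
print('bar end top',T((319,240.5),.054),'saddle outer cheek',T((293,234),.056),'floor outer', T((340,233),.042))
print('saddle inner',T((340,199.5),.049),'grip ends top',T((319,49),.088),T((319,129),.088))
print('cheeks',T((287.5,215),.056),T((355,215),.056))
```

```text
bar end top [-5.660e+01 -1.000e-01  1.826e+02] saddle outer cheek [-49.1 -25.5 180.6] floor outer [-53.4  21.3 194.7]
saddle inner [-16.1  20.2 187.7] grip ends top [111.6  -0.3 149. ] [ 52.7  -0.2 148.9]
cheeks [-29.7 -30.4 180.7] [-29.6  34.4 180.7]
```

```bash
python3 -c "
from h import *
print(readout.get_state()['time']); print(job_done())"
```

```text
11.4
the job is handed in; nothing more can be done
None
```

The long bar is lying across the tray with one end in each saddle, grip up. I handed the job in at 11.4 s of the 38 s allowed. I gripped it by the blue block and lifted it to about 12 cm above the mat. I then carried it over, lowered it until I felt contact of about 3 N, released it, and drew the gripper well clear.

**Final position:** the last wrist picture put the bar about 2 mm off centre across and about 1–2 mm along. It looked square and level in the wrist and scene views. The tool touched nothing.

**Bystanders:** the short bar measured within about 2 mm of its starting position. The bowl measured within about 7 mm, which is within the spread of the network's own readings, and I never went near it.

**Checks that disagreed:**
- The networks' seat estimates scattered by up to about 17 mm along y between cameras. I used the saddle edges in the wrist view instead.
- The wrist network also reported a bowl on the tray, which was a false detection.
- Contact came about 3 mm lower than I expected, probably because of the mat's thickness.

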